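# Find the feeler gauge that fits a pump's roller gap

## Robot

A 6-joint arm with a two-finger parallel gripper is mounted at the origin on the work surface. World frame = base frame: x ahead of the robot, y to its left, z up, the work surface at z = 0. Lengths are in m, angles in degrees, forces in N, time in s.
With the tool pointing down it reaches from about 0.425 to 0.95 m from the base axis. Payload 14.7 kg.
Tool frame: the origin (TCP) lies at the very end of the fingers, on their centre line; the grasp point (between the pads) lies 19 mm behind it; z points along the fingers, y is the direction in which the jaws open and shut (so a half turn about z gives the same grasp; the last joint's range is limited). The gripper opens to 85 mm and grips with 20 to 120 N. Pads are 22 mm wide; open, the fingers measure 114 mm over their backs; the gripper's body (76 mm by 85 mm) begins 54 mm behind the grasp point. The pads swing forward as they close: fully open they stand 13 mm farther back than shut.
Start: joints at [-66.669, 27.513, 91.461, -0, 61.026, -2.67], TCP at [0.285, -0.584, 0.231] pointing down, gripper open.
Joint ranges: [-157.49, 157.49], [-46.99, 117.5], [13.45, 153.17], [-89.5, 269.5], [5.16, 153.95], [-167.48, 167.48]. Speed limits (degrees/s): [108.29, 108.29, 136.94, 172.46, 172.46, 172.46].

## Interface

Orientations are given as [roll, pitch, yaw] about the fixed x, y, z axes, in that order (R = Rz(yaw) Ry(pitch) Rx(roll)).
In Python, from workcell import status, cams, order gives the robot as it stands. The module is installed in compiled form; this text tells all that it offers.
- The arm moves only by the tool drive_tool, never from a script. Its argument "targets" is a list of rows, each a list of 7 numbers: the shift along the tool's x, y, z in m, then the turn, a rotation vector about the tool's x, y, z in rad, then the opening, from 0 (shut) to 1 (fully open). A call has exactly 10 rows; each row shifts and turns the commanded pose from where the row before left it, along the tool's axes as they then stand; what a row does not reach is not made up. A row lasts 1/12 s, in which the tool goes at most 41.7 mm and 7.16 degrees, less where a joint would pass 70% of its speed; a pose out of reach is approached as far as the arm can. A call with a gripper value outside its range is refused whole. The fingers move at their own pace and stop on an object; "newtons" is the grip in N (left out, the last holds). Time passes only in rows, so rows that do not move let the fingers close, or fill a call up. It gives the time, the measured TCP pose, the force and the opening at its end, in the units of the state.
- status.get_state(): the state, without advancing time (a new reading comes with each control period).
- cams.snapshot(name): name is "side" or "top" or "wrist"; returns a dict with "img" (420x560x3 uint8, red, green, blue), "vfov" (degrees; the focal length in pixels is half the picture's height over the tangent of half this angle, whatever the lens; pixels are square), "cx", "cy" (the principal point, pixels), "k1" (the pictures are not rectified: a ray, as slopes to the right and down, at radius r is drawn at 1 + k1 r^2 times it, then the intrinsics apply), "rvec" (rotation vector, rad) and "tvec" (3), from world to camera coordinates, as OpenCV has them. Camera axes: x right, y down, z forward; pixel columns grow to the right and rows downward; lengths in m; the calibration is good to about 2 mm. A picture is of the moment at which its call begins. There is no depth.
- order.job_done(): hands the job in, once; it reports no verdict.
The state is a dict: "t": time; "joint_pos": joint angles; "joint_velocities": joint speeds; "joint_torque": joint torques, N m; "tcp_pos": TCP position; "eef_rot": TCP orientation; "force": force on the tool from outside, world axes, zero at the start; "torque": the same for the moment, N m; "opening": opening from 0.0 (shut) to 1.0 (fully open).
Only numpy, scipy, OpenCV 4.12 (cv2) and the standard library are available. Lean on these libraries where they do the work, as an engineer would, in place of code of your own. Each camera call takes 0.05 s, during which the arm holds its last target.

## Task

The peristaltic pump is open for service with one roller squarely facing the sprung track: try the feeler gauges from the rack in the gap between that roller and the track and find the one that slides down with a distinct drag, neither loose nor jammed. Leave that gauge standing upright in the gap, pushed fully home onto the floor of the pump head, opposite the middle of the roller, and let go of it; the other two gauges must end standing in rack slots. Never force a gauge that will not go, and leave everything else on the bench alone.

Things in the scene. Friction and masses are not known exactly. Their poses are not given: they have to be found in the camera images.
- pump: white benchtop peristaltic pump, 250 x 200 x 75 mm, fixed, its pump head lying open on the top deck. Origin at the centre of its underside, z up; -x is the side with display and keys, +x the side with the adjuster screw. The floor of the pump head is at z = 87 mm; nothing on the head is higher than z = 130 mm
- rotor: the roller wheel, rigid with the pump, 92 mm over its three steel rollers, locked so that one roller faces the track. Origin on its axis at floor height: (-30, 0, 87) mm in the pump's frame, axes parallel to the pump's. A gauge that fits is pressed against the roller by the track with 0.5 to 5 N; a loose one is not
- roller_face (a point): point on the face of the roller that faces the track, at floor height: (16, 0, 87) mm in the pump's frame, axes parallel. The roller is an upright cylinder, 26 mm across, 35 mm tall. The gap runs from this face in +x to the flat face of the track (26 mm wide, square to x, as tall as the roller). Its width as set is unknown, 2.4 to 7.8 mm
- gap_mouth (a point): the point 35 mm above roller_face, level with the top of roller and track; both have their top 5 mm bevelled 3 mm back as a lead-in. Blades go in here from above, grip up, blade width along the pump's y. Roller rigid, track sprung: a blade held too far to +x rubs on the track alone even when loose, one too far to -x presses hard on the roller
- track_block (a point): middle of the aluminium block behind the grey track, about; set and held by the adjuster. The track yields from it up to 2.2 mm in +x (2.5 N, then 1 N more per mm), then stops dead. So a gauge up to 2.2 mm over the gap drags (1.5 to 10 N; up to 14 N to start it), a thicker one jams near the top (stop at 15 N; 25 N is forcing), a thinner one goes in freely. If two drag, either will do
- rack: grey rack block for the gauges, 165 x 74 x 55 mm, fixed. Origin at the centre of its underside, z up. Three upright slots 13 mm (x) by 20 mm (y), 50 mm deep, at x = -55, 0 and +55 mm, y = 0; a gauge stands in its slot with the grip's shoulders on the rack's top, z = 55 mm, axes parallel to the rack's (either way round)
- gauge_thin: the thinnest gauge: steel blade 4 mm thick (its x), 14 mm wide (y), 46 mm long, under a black plastic grip 14 mm thick (x), 28 mm wide (y), 42 mm tall; the grip's width tells the gauges apart. Origin at the centre of the grip's underside, z up; the blade ends at z = -46 mm, its last 6 mm bevelled 1.2 mm on each face. About 60 g. Starts in any slot of the rack
- gauge_mid: the middle gauge: steel blade 6 mm thick (its x), 14 mm wide (y), 46 mm long, under a black plastic grip 14 mm thick (x), 36 mm wide (y), 42 mm tall; the grip's width tells the gauges apart. Origin at the centre of the grip's underside, z up; the blade ends at z = -46 mm, its last 6 mm bevelled 1.2 mm on each face. About 60 g. Starts in any slot of the rack
- gauge_thick: the thickest gauge: steel blade 8 mm thick (its x), 14 mm wide (y), 46 mm long, under a black plastic grip 14 mm thick (x), 44 mm wide (y), 42 mm tall; the grip's width tells the gauges apart. Origin at the centre of the grip's underside, z up; the blade ends at z = -46 mm, its last 6 mm bevelled 1.2 mm on each face. About 60 g. Starts in any slot of the rack
- cover: the pump's clear plastic cover, taken off and lying open side up on the bench, 150 x 130 x 45 mm; origin at the centre of its underside. Leave it alone
- hex_key: L-shaped dark steel hex key lying on the bench, 95 x 22 mm, 6 mm thick; origin on the bench under the middle of its long arm. Leave it alone
- screwdriver: screwdriver with a grey handle lying on the bench, 180 mm long, 26 mm thick; origin under its middle. Leave it alone
- bottle: amber bottle with a blue cap, 70 mm across, 140 mm tall; origin at the centre of its underside. Leave it alone
- tip_box: closed pipette tip box, 120 x 82 x 62 mm; origin at the centre of its underside. Leave it alone
- dishes: stack of three clear culture dishes, 91 mm across, 44 mm tall; origin at the centre of its underside. Leave it alone
- spare_roller: spare steel pump roller standing on end on the bench, 26 mm across, 40 mm tall; origin at the centre of its underside. Leave it alone

How it is judged (in metres and radians):
At the end, for the whole second after the job is handed in: One gauge stands upright in the gap (0.1 rad), tip within 4 mm of the head floor, within 7 mm of the roller's middle, at rest, pressed on the roller with over 0.4 N; the other two stand upright in rack slots, shoulders within 4 mm of the rack's top; the robot touches nothing (((z of gauge_thin in the frame of pump below 0.137 m and x of gauge_thin in the frame of pump between 0.016 and 0.024 m and y of gauge_thin in the frame of pump between -0.007 and 0.007 m and angle between each of gauge_thin, gauge_mid, gauge_thick's own z axis and vertical below 0.1 rad and contact force between gauge_thin and rotor above 0.4 N and linear speed of gauge_thin below 0.01 m/s and z of gauge_mid in the frame of rack between 0.05 and 0.059 m and x of gauge_mid in the frame of rack between -0.065 and 0.065 m and y of gauge_mid in the frame of rack between -0.01 and 0.01 m and z of gauge_thick in the frame of rack between 0.05 and 0.059 m and x of gauge_thick in the frame of rack between -0.065 and 0.065 m and y of gauge_thick in the frame of rack between -0.01 and 0.01 m) or (z of gauge_mid in the frame of pump below 0.137 m and x of gauge_mid in the frame of pump between 0.016 and 0.024 m and y of gauge_mid in the frame of pump between -0.007 and 0.007 m and angle between each of gauge_mid, gauge_thin, gauge_thick's own z axis and vertical below 0.1 rad and contact force between gauge_mid and rotor above 0.4 N and linear speed of gauge_mid below 0.01 m/s and z of gauge_thin in the frame of rack between 0.05 and 0.059 m and x of gauge_thin in the frame of rack between -0.065 and 0.065 m and y of gauge_thin in the frame of rack between -0.01 and 0.01 m and z of gauge_thick in the frame of rack between 0.05 and 0.059 m and x of gauge_thick in the frame of rack between -0.065 and 0.065 m and y of gauge_thick in the frame of rack between -0.01 and 0.01 m) or (z of gauge_thick in the frame of pump below 0.137 m and x of gauge_thick in the frame of pump between 0.016 and 0.024 m and y of gauge_thick in the frame of pump between -0.007 and 0.007 m and angle between each of gauge_thick, gauge_thin, gauge_mid's own z axis and vertical below 0.1 rad and contact force between gauge_thick and rotor above 0.4 N and linear speed of gauge_thick below 0.01 m/s and z of gauge_thin in the frame of rack between 0.05 and 0.059 m and x of gauge_thin in the frame of rack between -0.065 and 0.065 m and y of gauge_thin in the frame of rack between -0.01 and 0.01 m and z of gauge_mid in the frame of rack between 0.05 and 0.059 m and x of gauge_mid in the frame of rack between -0.065 and 0.065 m and y of gauge_mid in the frame of rack between -0.01 and 0.01 m))).
It fails at once if a gauge is forced: pushed down with more than about 25 N, so that its contacts with the pump sum to over 60 N (contact force between any of gauge_thin, gauge_mid, gauge_thick and pump above 60 N).
It fails at once if the gripper or arm knocks the pump with more than 20 N (contact force between any of the fingers, the arm and pump above 20 N).
It fails at once if something else on the bench is moved by more than 30 mm (distance of any of cover, hex_key, screwdriver, bottle, tip_box, dishes, spare_roller from where it was at the start of the episode above 0.03 m).
It also fails if it takes over 72 s, if anything falls off the work surface, if the arm or the gripper's body presses on something with over 40 N, if the wrist force passes 120 N, or if a joint passes its speed limit or range.

## Working session

There is one attempt and no reset: what is moved stays moved. The work goes in short steps, Python scripts to look and compute and a tool call to move; the robot and the scene stay as the last step left them, time stands still between calls to the robot, and variables do not carry over. Pictures are saved under pics/ and viewed, and the job is handed in when it is done.

Besides the shell and the picture viewer there is one more tool, called after ">>>" as name([rows], argument=value, ...), one row to a line, values as JSON. drive_tool: Moves the arm, as the interface text tells. Its arguments: {"type":"object","properties":{"targets":{"type":"array","items":{"type":"array","items":{"type":"number"}}},"newtons":{"type":"number"}},"required":["targets"]}

```bash
mkdir -p pics; cat > h.py <<'E'
import numpy as np, cv2
from workcell import status, cams, order
def snap(n,f=None):
    s=cams.snapshot(n); s['name']=n
    if f: cv2.imwrite('pics/'+f+'.png',s['img'][:,:,::-1])
    return s
def cam(s):
    R=cv2.Rodrigues(np.array(s['rvec'],float))[0]; t=np.array(s['tvec'],float).reshape(3)
    H=s['img'].shape[0]; f=H/2/np.tan(np.radians(s['vfov'])/2); return R,t,f
def ray(s,u,v):
    R,t,f=cam(s); xd=np.array([(u-s['cx'])/f,(v-s['cy'])/f]); x=xd.copy()
    for _ in range(30): x=xd/(1+s['k1']*(x@x))
    return -R.T@t, R.T@np.array([x[0],x[1],1])
def onz(s,u,v,z):
    o,d=ray(s,u,v); return o+d*(z-o[2])/d[2]
def proj(s,P):
    R,t,f=cam(s); c=R@np.array(P,float)+t; x=c[:2]/c[2]; x=x*(1+s['k1']*(x@x)); return x*f+[s['cx'],s['cy']]
def st():
    s=status.get_state(); print('t',s['t'],'tcp',np.round(s['tcp_pos'],4),'rot',np.round(s['eef_rot'],2),'F',np.round(s['force'],2),'M',np.round(s['torque'],2),'op',round(s['opening'],3)); return s
E
python3 - <<'E'
from h import *
for n in ('side','top','wrist'):
    s=snap(n,n+'0'); R,t,f=cam(s); print(n,-R.T@t,f,s['k1'],s['cx'],s['cy'], R[2])
st()
E
```

```text
side [ 0.03387075 -1.03618778  0.85761026] 524.8518167150859 0.034748171989678875 282.4926613779268 198.57644778006315 [ 0.39286525  0.74103556 -0.54453943]
top [ 0.38440313 -0.01593314  1.32125524] 520.7719021640003 -0.06217962068833472 282.11097900486436 216.00768815063242 [ 0.17425905  0.00762273 -0.98467034]
wrist [ 0.3513286  -0.55109509  0.37227635] 344.59043530662893 -0.08386469850876402 276.2600941951657 205.5734866624311 [-0.25871275 -0.12459455 -0.95788512]
t 0.15 tcp [ 0.2849 -0.5839  0.2308] rot [-179.95   -0.     26.  ] F [-0.57  0.36 -0.16] M [ 0.04  0.02 -0.01] op 1.0
```

View pics/top0.png

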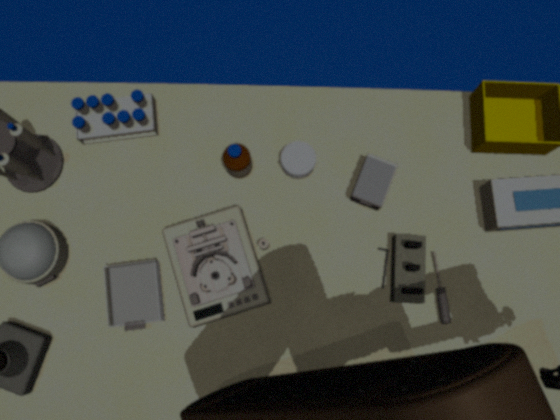

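View pics/side0.png

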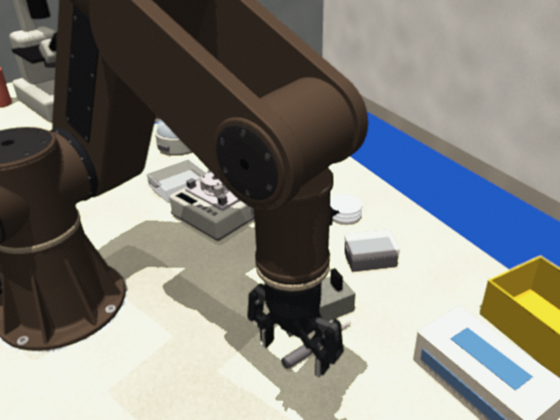

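View pics/wrist0.png

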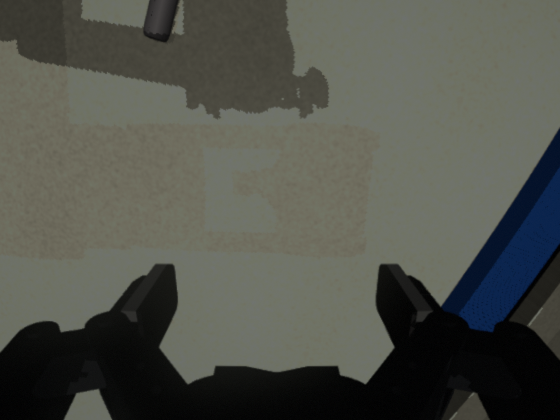

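The top view shows the rack at about (408,267) with three grips, and the pump at (215,265). I'll enlarge both.

```bash
python3 - <<'E'
from h import *
im=cv2.imread('pics/top0.png')
a=im[195:340,150:285]; cv2.imwrite('pics/c1.png',cv2.resize(cv2.convertScaleAbs(a,alpha=1.6),None,fx=4,fy=4,interpolation=cv2.INTER_CUBIC))
a=im[220:330,370:470]; cv2.imwrite('pics/c2.png',cv2.resize(cv2.convertScaleAbs(a,alpha=1.9),None,fx=5,fy=5,interpolation=cv2.INTER_CUBIC))
E
```

```text
(no output)
```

View pics/c1.png

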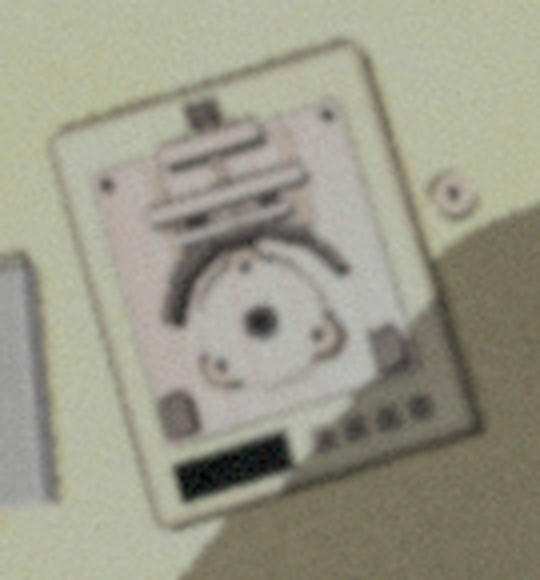

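View pics/c2.png

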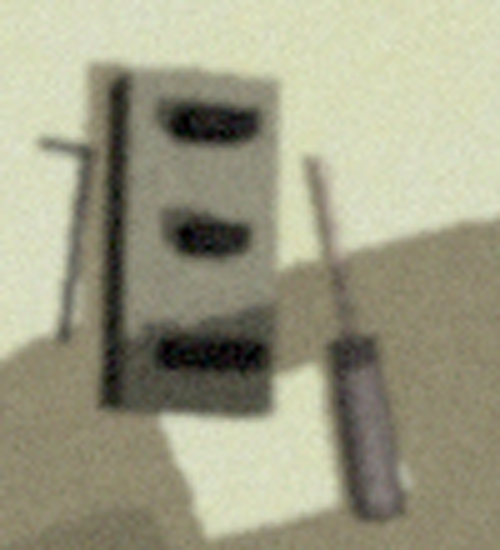

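Grips by width, from the top of the picture to the bottom: mid, thin, thick. Now rough poses.

```bash
python3 - <<'E'
from h import *
s=snap('top')
f=lambda c,z:onz(s,150+c[0]/4,195+c[1]/4,z)
P=[f(c,0.075) for c in ((52,133),(355,38),(482,430),(163,530))]
for p in P: print(p.round(4))
c=np.mean(P,0);print('c',c.round(4))
x=(P[0]+P[1]-P[2]-P[3])/2; print('len',np.linalg.norm(x),np.linalg.norm((P[1]-P[0])),'yaw',np.degrees(np.arctan2(x[1],x[0])))
print('hub',f((261,320),0.12))
g=lambda c,z:onz(s,370+c[0]/5,220+c[1]/5,z)
Q=[g(c,0.055) for c in ((130,72),(278,78),(270,412),(118,405))]
for p in Q: print(p.round(4))
print('rc',np.mean(Q,0),np.linalg.norm(Q[0]-Q[1]),np.linalg.norm(Q[3]-Q[0]))
for c in ((214,122),(211,238),(213,354)): print('grip',g(c,0.097).round(4))
E
```

```text
[0.5669 0.2822 0.075 ]
[0.6306 0.1003 0.075 ]
[0.3965 0.0154 0.075 ]
[0.3327 0.2013 0.075 ]
c [0.4817 0.1498 0.075 ]
len 0.24836400009718568 0.19269794649272484 yaw 19.50078159100689
hub [0.45498417 0.14337701 0.12      ]
[ 0.5702 -0.2875  0.055 ]
[ 0.5691 -0.3608  0.055 ]
[ 0.4062 -0.3541  0.055 ]
[ 0.4079 -0.2804  0.055 ]
rc [ 0.48835749 -0.3206753   0.055     ] 0.0733075277460549 0.1624063163987739
grip [ 0.5411 -0.3183  0.097 ]
grip [ 0.486  -0.3161  0.097 ]
grip [ 0.4318 -0.3164  0.097 ]
```

```bash
cat >> h.py <<'E'
from scipy.spatial.transform import Rotation as Ro
def plan(p,yaw,n,op,down=(180,0)):
    """rows from measured pose to world p, tool vertical with yaw (deg)"""
    s=status.get_state(); R=Ro.from_euler('xyz',s['eef_rot'],degrees=True)
    T=Ro.from_euler('xyz',[down[0],down[1],yaw],degrees=True)
    rv=(R.inv()*T).as_rotvec()/n; d=(np.array(p)-s['tcp_pos'])/n
    rv=np.round(rv,3)
    print('step mm',np.linalg.norm(d)*1e3,'deg',np.degrees(np.linalg.norm(rv)))
    rows=[];acc=np.zeros(3)
    for i in range(n):
        acc=acc+d; sh=np.round(R.inv().apply(acc),4); acc=acc-R.apply(sh)
        rows.append([*[float(q) for q in sh],*[float(q) for q in rv],op]); R=R*Ro.from_rotvec(rv)
    print('['+','.join('['+','.join('%g'%(q+0) for q in r)+']' for r in rows)+']')
E
python3 - <<'E'
from h import *
plan([0.488,-0.321,0.25],87.6,10,0.55)
E
```

```text
step mm 33.28456464127404 deg 6.18794418741289
[[0.0298,-0.0147,-0.0019,0,0,-0.108,0.55],[0.0312,-0.0115,-0.0019,0,0,-0.108,0.55],[0.0322,-0.008,-0.0019,0,0,-0.108,0.55],[0.033,-0.0045,-0.0019,0,0,-0.108,0.55],[0.0332,-0.0009,-0.0019,0,0,-0.108,0.55],[0.0331,0.0027,-0.0019,0,0,-0.108,0.55],[0.0326,0.0062,-0.0019,0,0,-0.108,0.55],[0.0318,0.0098,-0.0019,0,0,-0.108,0.55],[0.0306,0.0131,-0.0019,0,0,-0.108,0.55],[0.0289,0.0163,-0.0019,0,0,-0.108,0.55]]
```

>>> drive_tool([
  [0.0298, -0.0147, -0.0019, 0, 0, -0.108, 0.55],
  [0.0312, -0.0115, -0.0019, 0, 0, -0.108, 0.55],
  [0.0322, -0.008, -0.0019, 0, 0, -0.108, 0.55],
  [0.033, -0.0045, -0.0019, 0, 0, -0.108, 0.55],
  [0.0332, -0.0009, -0.0019, 0, 0, -0.108, 0.55],
  [0.0331, 0.0027, -0.0019, 0, 0, -0.108, 0.55],
  [0.0326, 0.0062, -0.0019, 0, 0, -0.108, 0.55],
  [0.0318, 0.0098, -0.0019, 0, 0, -0.108, 0.55],
  [0.0306, 0.0131, -0.0019, 0, 0, -0.108, 0.55],
  [0.0289, 0.0163, -0.0019, 0, 0, -0.108, 0.55],
], newtons=50)

```text
t: 1.03
tcp_pos: [0.4889, -0.3197, 0.2503]
eef_rot: [-180.0, -0.0, 88.2]
force: [1.7, -0.2, -0.3]
opening: 0.55
```

```bash
python3 - <<'E'
from h import *
snap('wrist','w1');s=st();print(s['joint_pos'])
snap('top','t1')
E
```

```text
t 1.0833 tcp [ 0.492  -0.3158  0.2507] rot [ 1.7991e+02 -9.0000e-02  8.8770e+01] F [ 2.77  6.51 -0.11] M [ 0.15 -0.09  0.04] op 0.548
[-35.74431478  21.15143288  99.03850253   0.14281987  59.7865187
 -34.58970047]
```

View pics/w1.png

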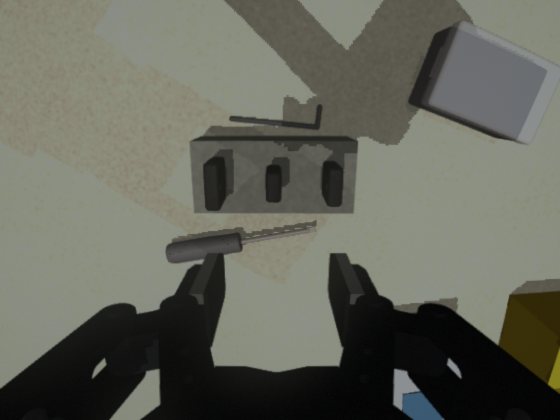

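The wrist view shows the rack top from about (193,140) to (356,213), with thick, thin and mid at x = 215, 273 and 333. I'll retake it now the arm has settled and enlarge it.

```bash
python3 - <<'E'
from h import *
st()
s=snap('wrist','w2');st()
import pickle; pickle.dump(s,open('w2.pkl','wb'))
a=s['img'][120:230,180:370,::-1]; cv2.imwrite('pics/c3.png',cv2.resize(cv2.convertScaleAbs(a,alpha=1.9),None,fx=4,fy=4,interpolation=cv2.INTER_CUBIC))
E
```

```text
t 1.1333 tcp [ 0.4906 -0.3178  0.2506] rot [ 1.7995e+02 -4.0000e-02  8.8350e+01] F [ 0.27 -0.51 -0.33] M [-0.01 -0.03 -0.02] op 0.55
t 1.1833 tcp [ 0.4894 -0.3195  0.2504] rot [ 1.7999e+02 -1.0000e-02  8.8100e+01] F [ 0.35 -0.05  0.26] M [ 0.04  0.01 -0.02] op 0.547
```

View pics/c3.png

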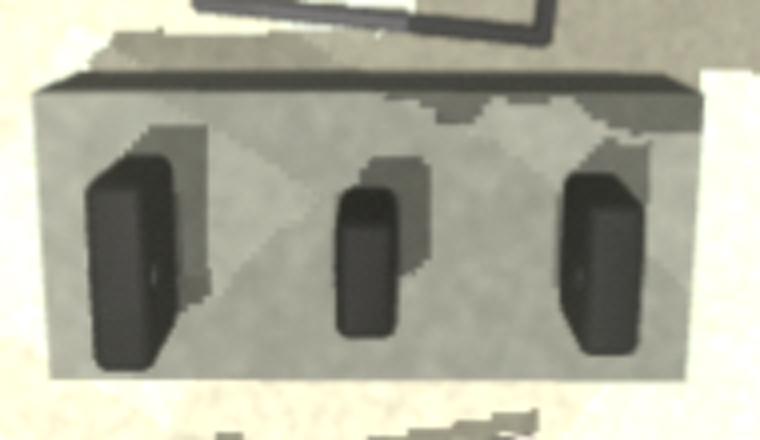

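```bash
python3 - <<'E'
from h import *
import pickle; s=pickle.load(open('w2.pkl','rb'))
g=lambda c,z:onz(s,180+(c[0]-1.5)/4,120+(c[1]-1.5)/4,z)
Q=[g(c,0.055) for c in ((35,93),(702,95),(685,380),(52,380))]
for p in Q: print(p.round(4))
x=(Q[1]+Q[2]-Q[0]-Q[3])/2
print('rc',np.mean(Q,0),np.linalg.norm(x),np.linalg.norm(Q[0]-Q[3]),np.linalg.norm(Q[1]-Q[2]),'yaw',np.degrees(np.arctan2(x[1],x[0])))
for n,c in (('thick',((87,188),(137,188),(150,370),(95,370))),('thin',((337,222),(395,222),(393,337),(340,337))),('mid',((592,207),(643,207),(637,355),(590,355)))):
    q=[g(k,0.097) for k in c]; print(n,np.mean(q,0).round(4),np.linalg.norm(q[0]-q[1]),np.linalg.norm(q[1]-q[2]))
plan([0.454,0.18,0.26],109.5,15,0.55)
E
```

```text
[ 0.4067 -0.2783  0.055 ]
[ 0.5693 -0.2835  0.055 ]
[ 0.5674 -0.3566  0.055 ]
[ 0.4039 -0.3519  0.055 ]
rc [ 0.48680965 -0.31758134  0.055     ] 0.16316702986357318 0.07364051103529533 0.07309020435783083 yaw -1.7407455518760306
thick [ 0.4318 -0.3158  0.097 ] 0.01092490398208277 0.04144460684941897
thin [ 0.4869 -0.3173  0.097 ] 0.012636704339552352 0.026111695363243936
mid [ 0.5419 -0.3193  0.097 ] 0.011156730553576867 0.03372859480316382
step mm 33.387268315434845 deg 1.4323944878270582
[[0.0332,-0.0035,-0.0006,0,0,-0.025,0.55],[0.0333,-0.0026,-0.0007,0,0,-0.025,0.55],[0.0333,-0.0018,-0.0006,0,0,-0.025,0.55],[0.0334,-0.001,-0.0007,0,0,-0.025,0.55],[0.0334,-0.0001,-0.0006,0,0,-0.025,0.55],[0.0333,0.0007,-0.0006,0,0,-0.025,0.55],[0.0334,0.0016,-0.0007,0,0,-0.025,0.55],[0.0333,0.0023,-0.0006,0,0,-0.025,0.55],[0.0332,0.0032,-0.0007,0,0,-0.025,0.55],[0.0331,0.0041,-0.0006,0,0,-0.025,0.55],[0.0331,0.0048,-0.0006,0,0,-0.025,0.55],[0.0329,0.0057,-0.0007,0,0,-0.025,0.55],[0.0327,0.0065,-0.0006,0,0,-0.025,0.55],[0.0326,0.0073,-0.0007,0,0,-0.025,0.55],[0.0323,0.0081,-0.0006,0,0,-0.025,0.55]]
```

```bash
python3 - <<'E'
from h import *
st()
plan([0.5418,-0.3192,0.105],88.25,6,0.55)
E
```

```text
t 1.1833 tcp [ 0.4894 -0.3195  0.2504] rot [ 1.7999e+02 -1.0000e-02  8.8100e+01] F [ 0.35 -0.05  0.26] M [ 0.04  0.01 -0.02] op 0.547
step mm 25.75662584583142 deg 0.0
[[0.0003,0.0087,0.0242,0,0,0,0.55],[0.0004,0.0088,0.0243,0,0,0,0.55],[0.0003,0.0087,0.0242,0,0,0,0.55],[0.0003,0.0087,0.0242,0,0,0,0.55],[0.0004,0.0087,0.0243,0,0,0,0.55],[0.0003,0.0088,0.0242,0,0,0,0.55]]
```

>>> drive_tool([
  [0.0003, 0.009, 0.0242, 0, 0, -0.003, 0.55],
  [0.0003, 0.009, 0.0243, 0, 0, -0.003, 0.55],
  [0.0003, 0.009, 0.0242, 0, 0, 0, 0.55],
  [0.0003, 0.009, 0.0242, 0, 0, 0, 0.55],
  [0.0003, 0.009, 0.0243, 0, 0, 0, 0.55],
  [0.0003, 0.0089, 0.0242, 0, 0, 0, 0.55],
  [0, 0, 0.01, 0, 0, 0, 0.55],
  [0, 0, 0.01, 0, 0, 0, 0.55],
  [0, 0, 0.005, 0, 0, 0, 0.55],
  [0, 0, 0, 0, 0, 0, 0.55],
])

```text
t: 2.02
tcp_pos: [0.5412, -0.3214, 0.0795]
eef_rot: [-179.9, -0.0, 88.2]
force: [-0.8, 0.6, -0.0]
opening: 0.552
```

```bash
python3 - <<'E'
from h import *
st();snap('wrist','w3');st()
E
```

```text
t 2.0167 tcp [ 0.5412 -0.3214  0.0795] rot [-1.7995e+02 -3.0000e-02  8.8170e+01] F [-0.85  0.57 -0.  ] M [-0.03  0.02 -0.03] op 0.552
t 2.0667 tcp [ 0.5417 -0.3216  0.0803] rot [-180.      0.     88.18] F [ 0.06 -0.7   0.68] M [-0.02 -0.01  0.02] op 0.55
```

View pics/w3.png

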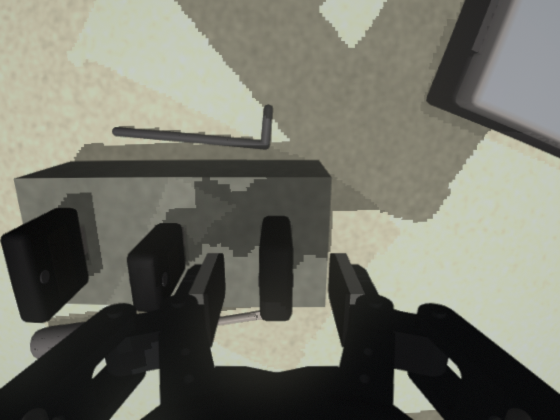

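The mid gauge lies centred between the fingers (at about (276,268), finger mean 276). Go down and close.

>>> drive_tool([
  [0.0022, 0, 0.01, 0, 0, 0, 0.55],
  [0, 0, 0.0085, 0, 0, 0, 0.55],
  [0, 0, 0, 0, 0, 0, 0.55],
  [0, 0, 0, 0, 0, 0, 0],
  [0, 0, 0, 0, 0, 0, 0],
  [0, 0, 0, 0, 0, 0, 0],
  [0, 0, 0, 0, 0, 0, 0],
  [0, 0, 0, 0, 0, 0, 0],
  [0, 0, -0.002, 0, 0, 0, 0],
  [0, 0, 0, 0, 0, 0, 0],
], newtons=50)

```text
t: 2.9
tcp_pos: [0.5423, -0.3191, 0.0638]
eef_rot: [180.0, 0.0, 88.2]
force: [1.0, -0.4, -0.0]
opening: 0.155
```

```bash
python3 - <<'E'
from h import *
st()
E
```

```text
t 2.9 tcp [ 0.5423 -0.3191  0.0638] rot [1.7998e+02 1.0000e-02 8.8230e+01] F [ 1.04 -0.43 -0.05] M [-0.01 -0.02  0.01] op 0.155
```

```bash
sed -i 's/def plan(p,yaw,n,op,down=(180,0)):/def plan(p,yaw,n,op,down=(180,0),start=None):/; s/    s=status.get_state(); R=Ro.from_euler/    s=status.get_state() if start is None else dict(tcp_pos=np.array(start[:3]),eef_rot=[180,0,start[3]]); R=Ro.from_euler/' h.py
python3 - <<'E'
from h import *
plan([0.514,0.1188,0.225],109.5,12,0,start=[0.5423,-0.3191,0.225,88.23])
E
```

```text
step mm 36.5677928267789 deg 1.776169164905552
[[0.0364,-0.0035,0,0,0,-0.031,0],[0.0365,-0.0023,0,0,0,-0.031,0],[0.0365,-0.0013,0,0,0,-0.031,0],[0.0366,0,0,0,0,-0.031,0],[0.0366,0.001,0,0,0,-0.031,0],[0.0365,0.0022,0,0,0,-0.031,0],[0.0364,0.0033,0,0,0,-0.031,0],[0.0363,0.0044,0,0,0,-0.031,0],[0.0361,0.0056,0,0,0,-0.031,0],[0.036,0.0066,0,0,0,-0.031,0],[0.0357,0.0078,0,0,0,-0.031,0],[0.0355,0.0089,0,0,0,-0.031,0]]
```

>>> drive_tool([
  [0, 0, -0.015, 0, 0, 0, 0],
  [0, 0, -0.03, 0, 0, 0, 0],
  [0, 0, -0.04, 0, 0, 0, 0],
  [0, 0, -0.041, 0, 0, 0, 0],
  [0, 0, -0.035, 0, 0, 0, 0],
  [0.0364, -0.0035, 0, 0, 0, -0.031, 0],
  [0.0365, -0.0023, 0, 0, 0, -0.031, 0],
  [0.0365, -0.0013, 0, 0, 0, -0.031, 0],
  [0.0366, 0, 0, 0, 0, -0.031, 0],
  [0.0366, 0.001, 0, 0, 0, -0.031, 0],
])

```text
t: 3.73
tcp_pos: [0.5299, -0.135, 0.2246]
eef_rot: [180.0, 0.0, 97.2]
force: [0.7, -0.6, -0.4]
opening: 0.156
```

>>> drive_tool([
  [0.0365, 0.0022, 0, 0, 0, -0.031, 0],
  [0.0364, 0.0033, 0, 0, 0, -0.031, 0],
  [0.0363, 0.0044, 0, 0, 0, -0.031, 0],
  [0.0361, 0.0056, 0, 0, 0, -0.031, 0],
  [0.036, 0.0066, 0, 0, 0, -0.031, 0],
  [0.0357, 0.0078, 0, 0, 0, -0.031, 0],
  [0.0355, 0.0089, 0, 0, 0, -0.031, 0],
  [0, 0, 0, 0, 0, 0, 0],
  [0, 0, 0, 0, 0, 0, 0],
  [0, 0, 0, 0, 0, 0, 0],
])

```text
t: 4.57
tcp_pos: [0.5138, 0.1189, 0.2244]
eef_rot: [-180.0, 0.0, 109.6]
force: [0.6, -0.1, -0.1]
opening: 0.155
```

```bash
python3 - <<'E'
from h import *
import pickle
st();s=snap('wrist','w4');st(); pickle.dump(s,open('w4.pkl','wb'))
t=snap('top','t4'); pickle.dump(t,open('t4.pkl','wb'))
E
```

```text
t 4.5667 tcp [0.5138 0.1189 0.2244] rot [-1.8000e+02  1.0000e-02  1.0958e+02] F [ 0.57 -0.07 -0.1 ] M [ 0.01 -0.03 -0.01] op 0.155
t 4.6167 tcp [0.5139 0.1183 0.2244] rot [-1.7999e+02  1.0000e-02  1.0952e+02] F [-0.84  0.8  -1.42] M [-0.03  0.01  0.04] op 0.152
```

View pics/w4.png

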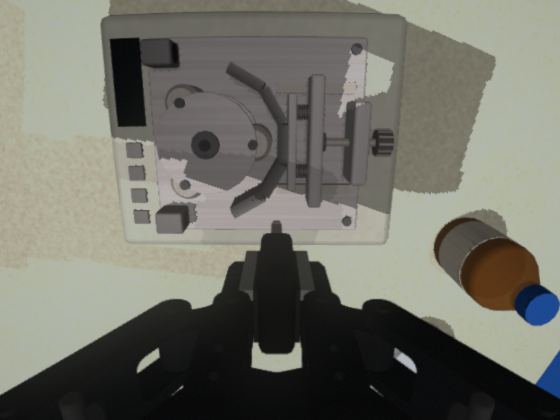

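The view shows the pump head: rotor hub at (205,145), facing roller near (262,142), track plate near x 290. Enlarging.

```bash
python3 - <<'E'
from h import *
im=cv2.imread('pics/w4.png')
a=im[95:195,230:340]; cv2.imwrite('pics/c4.png',cv2.resize(cv2.convertScaleAbs(a,alpha=2),None,fx=6,fy=6,interpolation=cv2.INTER_CUBIC))
a=im[5:250,95:415]; cv2.imwrite('pics/c5.png',cv2.resize(cv2.convertScaleAbs(a,alpha=1.7),None,fx=2.4,fy=2.4,interpolation=cv2.INTER_CUBIC))
E
```

```text
(no output)
```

View pics/c4.png

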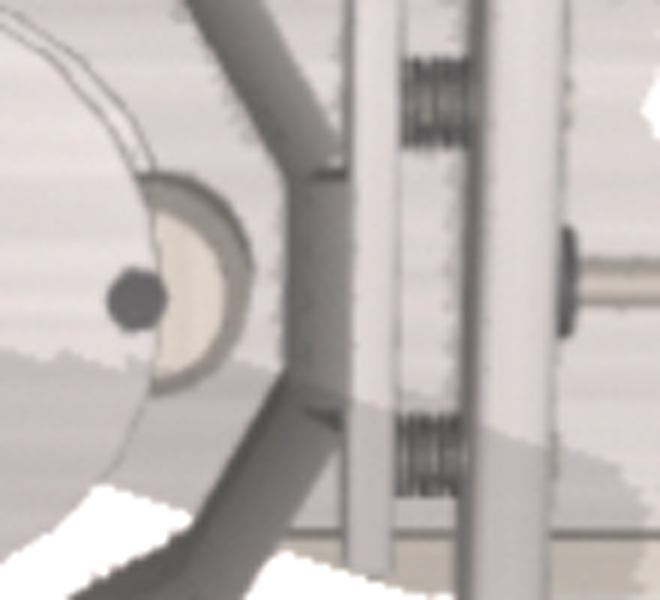

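View pics/c5.png

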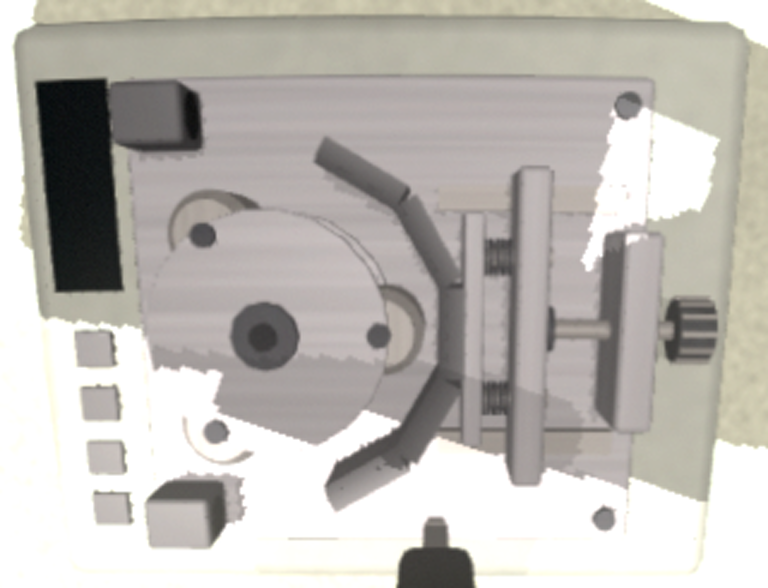

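```bash
python3 - <<'E'
from h import *
import pickle; s=pickle.load(open('w4.pkl','rb'))
o,_=ray(s,0,0); print('cam',o)
g=lambda c,z:onz(s,95+(c[0]-.7)/2.4,5+(c[1]-.7)/2.4,z)
P=[g(c,0.075) for c in ((13,20),(747,24),(699,574),(77,572))]
for p in P: print(p.round(4))
x=(P[1]+P[2]-P[0]-P[3])/2; yaw=np.arctan2(x[1],x[0]); c=np.mean(P,0)
print('c',c,np.linalg.norm(x),np.linalg.norm((P[0]+P[1]-P[2]-P[3])/2),'yaw',np.degrees(yaw))
# yaw from edges of long features: bar behind track, at same height
k=lambda c,z:onz(s,230+(c[0]-2.5)/6,95+(c[1]-2.5)/6,z)
def pf(p,c=c,yaw=yaw):
    d=p[:2]-c[:2]; return np.round([(d[0]*np.cos(yaw)+d[1]*np.sin(yaw))*1e3,(-d[0]*np.sin(yaw)+d[1]*np.cos(yaw))*1e3],1)
print('hub z?',[ (z,pf(g((264,337),z))) for z in (.122,.127,.13)])
print('pin',[(z,pf(g((378,336),z))) for z in (.122,.127,.13)])
print('roller rim', pf(k((252,283),.117)), 'top edge',pf(k((222,290),.122)), pf(k((150,172),.117)),pf(k((150,397),.117)))
for u,v in ((278,290),(288,290),(296,290),(350,290)): print('track',u,pf(k((u,v),.117)),pf(k((u,v),.122)),pf(k((u,v),.087)))
print('dir check', pf(k((345,50),.122)),pf(k((345,550),.122)))
E
```

```text
cam [0.49004988 0.18868413 0.36595427]
[0.3344 0.2097 0.075 ]
[0.5625 0.2877 0.075 ]
[0.6266 0.1058 0.075 ]
[0.4007 0.0259 0.075 ]
c [0.481066   0.15728754 0.075     ] 0.24037470152662482 0.19413861021977255 yaw 19.176077959809618
hub z? [(0.122, array([-31.6,  -2.1])), (0.127, array([-30.6,  -1.5])), (0.13, array([-30. ,  -1.2]))]
pin [(0.122, array([ 2. , -1.7])), (0.127, array([ 2.3, -1.1])), (0.13, array([ 2.5, -0.8]))]
roller rim [15.5 -0.1] top edge [12.1 -0.4] [ 3.5 12.9] [  3.2 -13.9]
track 278 [18.7 -0.9] [18.7 -0.4] [18.6 -4.2]
track 288 [19.8 -0.9] [19.8 -0.3] [20.  -4.2]
track 296 [20.8 -0.9] [20.8 -0.3] [21.  -4.2]
track 350 [27.3 -0.8] [27.1 -0.3] [28.3 -4.2]
dir check [26.1 27. ] [ 27.  -31.6]
```

```bash
python3 - <<'E'
from h import *
im=cv2.imread('pics/w4.png').astype(float).mean(2)
for v in (136,139,142,145,148,151):
    print(v,im[v-1:v+2,264:292].mean(0).round(0).astype(int))
im=cv2.imread('pics/w4.png')
a=im[115:172,255:300]; cv2.imwrite('pics/c6.png',cv2.resize(cv2.convertScaleAbs(a,alpha=2.2),None,fx=12,fy=10,interpolation=cv2.INTER_NEAREST))
E
```

```text
136 [ 95  83  74  73  72  69  62  73 100 105 106 104  96  75  54  53  54  54
  59  61  63  65  67  70  78  95 107 109]
139 [106 102  88  73  73  73  71  70  86 103 103  99  89  73  54  53  55  56
  59  61  63  65  66  70  81 100 107 108]
142 [106 105 101  85  73  72  72  78  96 104 104 102  92  69  53  53  54  57
  59  61  63  65  67  70  83 104 108 108]
145 [106 105 101  84  73  72  74  86 105 107 107 104  89  66  52  53  54  54
  58  61  63  65  67  71  82 102 108 109]
148 [106 104  96  76  73  74  81  98 105 105 103  97  88  66  53  53  55  57
  59  61  63  65  67  70  85 105 108 108]
151 [102  89  77  73  75  83  96 103 104 104 104 101  89  65  53  53  55  57
  59  62  63  65  67  70  83 103 108 108]
```

View pics/c6.png

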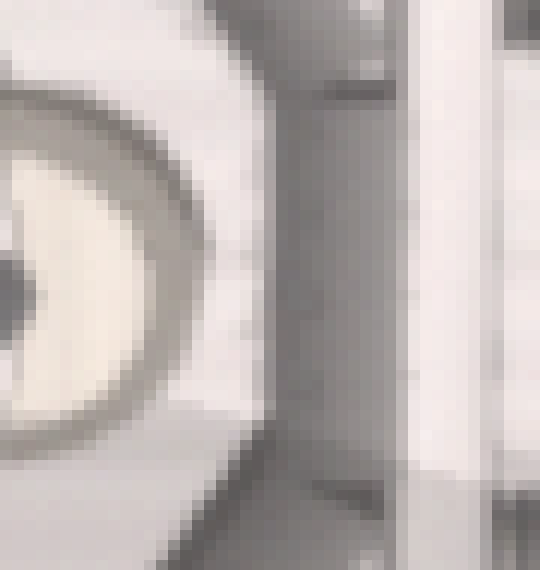

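```bash
python3 - <<'E'
from h import *
import pickle; s=pickle.load(open('w4.pkl','rb'))
tcp=np.array([0.5138,.1187,.2244]); yw=np.radians(109.56); tx=np.array([np.cos(yw),np.sin(yw),0]); ty=np.array([np.sin(yw),-np.cos(yw),0])
for a in (7,):
  for dz in (-.053,-.047,-.0068):
    print(dz,[proj(s,tcp+tx*a*1e-3+ty*b*1e-3+[0,0,dz]).round(1) for b in (-3,-1.8,1.8,3)])
im=cv2.imread('pics/w4.png')
a=im[205:280,245:310]; cv2.imwrite('pics/c7.png',cv2.resize(cv2.convertScaleAbs(a,alpha=3),None,fx=10,fy=8,interpolation=cv2.INTER_NEAREST))
yaw=np.radians(19.9);X=np.array([np.cos(yaw),np.sin(yaw)])
for r in ((271.4,141),(271.7,140)):
  p=onz(s,*r,.117); print('rim',p)
p=onz(s,276.9,142,.117);print('track',p)
# roller centre from arcs in c4 coords
k=lambda c,z:onz(s,230+(c[0]-2.5)/6,95+(c[1]-2.5)/6,z)[:2]
pts=np.array([k(c,.117) for c in ((150,172),(190,180),(215,197),(240,227),(252,270),(246,310),(230,345),(205,372),(180,388),(152,396))])
from scipy.optimize import least_squares
r=least_squares(lambda q:np.hypot(*(pts-q[:2]).T)-q[2],[.49,.16,.013]); print(r.x,r.fun.round(4))
c=least_squares(lambda q:np.hypot(*(pts-q[:2]).T)-.013,[.49,.16]).x; print('c13',c,'face',c+.013*X)
h=onz(s,95+263.3/2.4,5+336.3/2.4,.128)[:2]; print('hub->roller',c-h,np.linalg.norm(c-h),np.degrees(np.arctan2(*(c-h)[::-1])))
E
```

```text
-0.053 [array([269.5, 219.5]), array([271.5, 219.5]), array([277.6, 219.5]), array([279.6, 219.5])]
-0.047 [array([269.3, 222.9]), array([271.4, 222.9]), array([277.6, 222.9]), array([279.7, 222.9])]
-0.0068 [array([267.7, 251.5]), array([270.2, 251.5]), array([277.9, 251.5]), array([280.5, 251.5])]
rim [0.49547776 0.1627593  0.117     ]
rim [0.49544389 0.1635023  0.117     ]
track [0.49942768 0.16340842 0.117     ]
[0.48304157 0.15783364 0.01344213] [-0.0004  0.0001  0.0002  0.0003  0.0001 -0.0003 -0.0003 -0.0002  0.0001
  0.0003]
c13 [0.4835891  0.15800852] face [0.49581284 0.16243345]
hub->roller [0.03076938 0.01203095] 0.03303783841246558 21.35569170547314
```

View pics/c7.png

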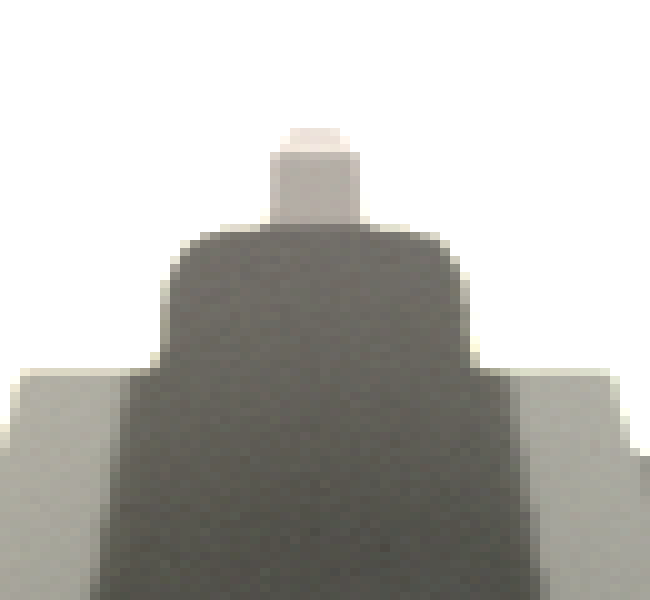

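Blade, grip and fingers are all centred on column 276.6, so the tool's plane y=0 lies there. The roller rim is at column about 271.5 and the track edge at about 276.9, which puts the gap at roughly 4 mm. Moving over the gap.

>>> drive_tool([
  [0.01, -0.0005, 0, 0, 0, 0, 0],
  [0.015, 0, 0, 0, 0, 0, 0],
  [0.015, 0, 0, 0, 0, 0, 0],
  [0.008, 0, 0.005, 0, 0, 0, 0],
  [0, 0, 0.01, 0, 0, 0, 0],
  [0, 0, 0.015, 0, 0, 0, 0],
  [0, 0, 0.01, 0, 0, 0, 0],
  [0, 0, 0.003, 0, 0, 0, 0],
  [0, 0, 0, 0, 0, 0, 0],
  [0, 0, 0, 0, 0, 0, 0],
])

```text
t: 5.5
tcp_pos: [0.4975, 0.1636, 0.1813]
eef_rot: [-180.0, -0.0, 109.5]
force: [-0.1, -0.2, -0.9]
opening: 0.157
```

```bash
python3 - <<'E'
from h import *
st();s=snap('wrist','w5');st()
a=s['img'][90:290,200:360,::-1]; cv2.imwrite('pics/c8.png',cv2.resize(cv2.convertScaleAbs(a,alpha=2.2),None,fx=4,fy=3,interpolation=cv2.INTER_CUBIC))
E
```

```text
t 5.5 tcp [0.4975 0.1636 0.1813] rot [-179.97   -0.    109.51] F [-0.08 -0.24 -0.95] M [0.02 0.   0.02] op 0.157
t 5.55 tcp [0.4977 0.1638 0.1817] rot [179.98   0.   109.51] F [ 0.7  -0.34 -0.12] M [ 0.02  0.01 -0.  ] op 0.158
```

View pics/c8.png

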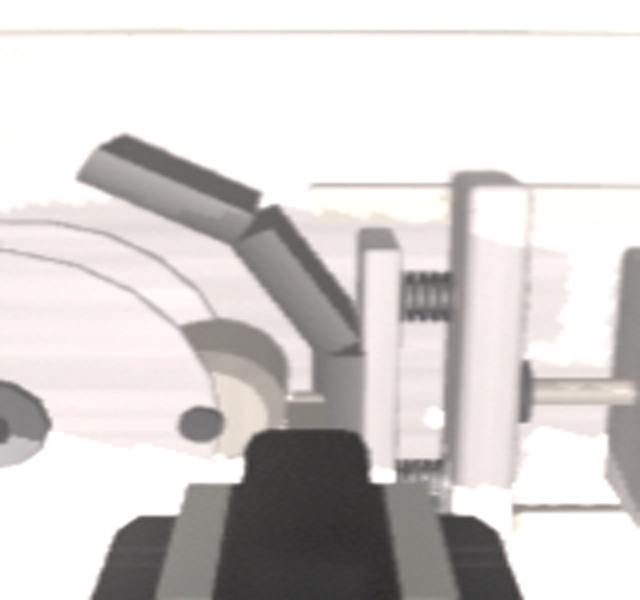

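The blade tip shows over the gap (crop columns 288–325, right beside the roller rim at 287). Descending slowly.

>>> drive_tool([
  [0, 0, 0.0015, 0, 0, 0, 0],
  [0, 0, 0.0015, 0, 0, 0, 0],
  [0, 0, 0.0015, 0, 0, 0, 0],
  [0, 0, 0.0015, 0, 0, 0, 0],
  [0, 0, 0.0015, 0, 0, 0, 0],
  [0, 0, 0.0015, 0, 0, 0, 0],
  [0, 0, 0.0015, 0, 0, 0, 0],
  [0, 0, 0.001, 0, 0, 0, 0],
  [0, 0, 0, 0, 0, 0, 0],
  [0, 0, 0, 0, 0, 0, 0],
])

```text
t: 6.38
tcp_pos: [0.497, 0.1639, 0.1698]
eef_rot: [-180.0, -0.0, 109.5]
force: [-2.6, -1.0, -1.1]
opening: 0.157
```

```bash
python3 - <<'E'
from h import *
st()
E
```

```text
t 6.3833 tcp [0.497  0.1639 0.1698] rot [-179.96   -0.    109.54] F [-2.6  -1.01 -1.12] M [-0.09  0.42  0.05] op 0.157
```

>>> drive_tool([
  [0, -0.0004, 0, 0, 0, 0, 0],
  [0, 0, 0.001, 0, 0, 0, 0],
  [0, 0, 0.001, 0, 0, 0, 0],
  [0, 0, 0.001, 0, 0, 0, 0],
  [0, 0, 0.001, 0, 0, 0, 0],
  [0, 0, 0, 0, 0, 0, 0],
  [0, 0, 0, 0, 0, 0, 0],
  [0, 0, 0, 0, 0, 0, 0],
  [0, 0, 0, 0, 0, 0, 0],
  [0, 0, 0, 0, 0, 0, 0],
])

```text
t: 7.22
tcp_pos: [0.4968, 0.1638, 0.1658]
eef_rot: [-180.0, -0.0, 109.5]
force: [-2.1, -1.3, -1.6]
opening: 0.154
```

```bash
python3 - <<'E'
from h import *
st()
E
```

```text
t 7.2167 tcp [0.4968 0.1638 0.1658] rot [-179.98   -0.    109.54] F [-2.13 -1.29 -1.6 ] M [-0.22  0.59 -0.11] op 0.154
```

>>> drive_tool([
  [0, 0, 0.001, 0, 0, 0, 0],
  [0, 0, 0.001, 0, 0, 0, 0],
  [0, 0, 0.001, 0, 0, 0, 0],
  [0, 0, 0.001, 0, 0, 0, 0],
  [0, 0, 0.001, 0, 0, 0, 0],
  [0, 0, 0, 0, 0, 0, 0],
  [0, 0, 0, 0, 0, 0, 0],
  [0, 0, 0, 0, 0, 0, 0],
  [0, 0, 0, 0, 0, 0, 0],
  [0, 0, 0, 0, 0, 0, 0],
])

```text
t: 8.05
tcp_pos: [0.497, 0.1639, 0.1608]
eef_rot: [180.0, -0.0, 109.5]
force: [-0.5, 0.2, -3.9]
opening: 0.159
```

```bash
python3 - <<'E'
from h import *
st()
E
```

```text
t 8.05 tcp [0.497  0.1639 0.1608] rot [180.    -0.   109.53] F [-0.49  0.24 -3.89] M [-0.09  0.11 -0.02] op 0.159
```

>>> drive_tool([
  [0, 0, 0, 0, 0, 0, 0],
  [0, 0, 0, 0, 0, 0, 0],
  [0, 0, 0.0005, 0, 0, 0, 0],
  [0, 0, 0.0005, 0, 0, 0, 0],
  [0, 0, 0.0005, 0, 0, 0, 0],
  [0, 0, 0.0005, 0, 0, 0, 0],
  [0, 0, 0.0005, 0, 0, 0, 0],
  [0, 0, 0.0005, 0, 0, 0, 0],
  [0, 0, 0.0005, 0, 0, 0, 0],
  [0, 0, 0.0005, 0, 0, 0, 0],
])

```text
t: 8.88
tcp_pos: [0.4971, 0.1639, 0.1569]
eef_rot: [180.0, -0.0, 109.5]
force: [-0.4, -0.2, 3.5]
opening: 0.155
```

```bash
python3 - <<'E'
from h import *
st()
for i in range(3): cams.snapshot('wrist'); st()
E
```

```text
t 8.8833 tcp [0.4971 0.1639 0.1569] rot [179.98  -0.   109.54] F [-0.43 -0.17  3.52] M [-0.04  0.2   0.02] op 0.155
t 8.9333 tcp [0.4971 0.1639 0.1568] rot [179.99  -0.   109.54] F [-0.33  0.12  1.89] M [-0.02  0.06  0.  ] op 0.156
t 8.9833 tcp [0.4971 0.1639 0.1569] rot [179.99   0.   109.54] F [-0.05  0.16  1.34] M [-0.06  0.05 -0.04] op 0.158
t 9.0333 tcp [0.4971 0.1639 0.1569] rot [179.99   0.   109.54] F [-0.09 -1.49  0.64] M [-0.04  0.04 -0.06] op 0.154
```

Drag of ±4 N both ways with no net side force: the gauge is pinched between roller and track and slides. The mid gauge fits, so I'll push it home.

>>> drive_tool([
  [0, 0, 0.0015, 0, 0, 0, 0],
  [0, 0, 0.0015, 0, 0, 0, 0],
  [0, 0, 0.0015, 0, 0, 0, 0],
  [0, 0, 0.0015, 0, 0, 0, 0],
  [0, 0, 0.0015, 0, 0, 0, 0],
  [0, 0, 0.0015, 0, 0, 0, 0],
  [0, 0, 0.0015, 0, 0, 0, 0],
  [0, 0, 0.0015, 0, 0, 0, 0],
  [0, 0, 0.001, 0, 0, 0, 0],
  [0, 0, 0.001, 0, 0, 0, 0],
])

```text
t: 9.87
tcp_pos: [0.4971, 0.1639, 0.1428]
eef_rot: [180.0, -0.0, 109.5]
force: [0.2, 0.0, 4.4]
opening: 0.159
```

```bash
python3 - <<'E'
from h import *
st()
E
```

```text
t 9.8667 tcp [0.4971 0.1639 0.1428] rot [179.99  -0.   109.54] F [0.19 0.03 4.36] M [ 0.01 -0.1  -0.01] op 0.159
```

Steady drag of 4.4 N. Three millimetres left, so slow steps from here.

>>> drive_tool([
  [0, 0, 0.0004, 0, 0, 0, 0],
  [0, 0, 0.0004, 0, 0, 0, 0],
  [0, 0, 0.0004, 0, 0, 0, 0],
  [0, 0, 0.0004, 0, 0, 0, 0],
  [0, 0, 0.0004, 0, 0, 0, 0],
  [0, 0, 0, 0, 0, 0, 0],
  [0, 0, 0, 0, 0, 0, 0],
  [0, 0, 0, 0, 0, 0, 0],
  [0, 0, 0, 0, 0, 0, 0],
  [0, 0, 0, 0, 0, 0, 0],
])

```text
t: 10.7
tcp_pos: [0.497, 0.1639, 0.1409]
eef_rot: [180.0, -0.0, 109.5]
force: [1.7, 0.7, 2.4]
opening: 0.16
```

>>> drive_tool([
  [0, 0, 0.0002, 0, 0, 0, 0],
  [0, 0, 0.0002, 0, 0, 0, 0],
  [0, 0, 0.0002, 0, 0, 0, 0],
  [0, 0, 0.0002, 0, 0, 0, 0],
  [0, 0, 0, 0, 0, 0, 0],
  [0, 0, 0, 0, 0, 0, 0],
  [0, 0, 0, 0, 0, 0, 0],
  [0, 0, 0, 0, 0, 0, 0],
  [0, 0, 0, 0, 0, 0, 0],
  [0, 0, 0, 0, 0, 0, 0],
])

```text
t: 11.53
tcp_pos: [0.497, 0.1639, 0.1401]
eef_rot: [180.0, -0.0, 109.5]
force: [2.0, 0.5, 4.9]
opening: 0.158
```

```bash
python3 - <<'E'
from h import *
st()
E
```

```text
t 11.5333 tcp [0.497  0.1639 0.1401] rot [179.99  -0.   109.53] F [2.02 0.54 4.85] M [ 0.16 -0.43 -0.03] op 0.158
```

>>> drive_tool([
  [0, 0, 0.0002, 0, 0, 0, 0],
  [0, 0, 0, 0, 0, 0, 0],
  [0, 0, 0.0002, 0, 0, 0, 0],
  [0, 0, 0, 0, 0, 0, 0],
  [0, 0, 0, 0, 0, 0, 0],
  [0, 0, 0, 0, 0, 0, 0],
  [0, 0, 0, 0, 0, 0, 0],
  [0, 0, 0, 0, 0, 0, 0],
  [0, 0, 0, 0, 0, 0, 0],
  [0, 0, 0, 0, 0, 0, 0],
])

```text
t: 12.37
tcp_pos: [0.497, 0.1639, 0.1397]
eef_rot: [180.0, -0.0, 109.5]
force: [2.9, 1.6, 4.6]
opening: 0.16
```

>>> drive_tool([
  [0, 0, 0.0002, 0, 0, 0, 0],
  [0, 0, 0, 0, 0, 0, 0],
  [0, 0, 0.0002, 0, 0, 0, 0],
  [0, 0, 0, 0, 0, 0, 0],
  [0, 0, 0, 0, 0, 0, 0],
  [0, 0, 0, 0, 0, 0, 0],
  [0, 0, 0, 0, 0, 0, 0],
  [0, 0, 0, 0, 0, 0, 0],
  [0, 0, 0, 0, 0, 0, 0],
  [0, 0, 0, 0, 0, 0, 0],
])

```text
t: 13.2
tcp_pos: [0.497, 0.1639, 0.1396]
eef_rot: [180.0, 0.0, 109.5]
force: [1.2, 1.3, 11.4]
opening: 0.158
```

Force jumps to 11.4 N at TCP z = 0.1396, against 0.1398 expected, so the blade is on the floor. Ease off, release and rise.

>>> drive_tool([
  [0, 0, -0.0003, 0, 0, 0, 0],
  [0, 0, 0, 0, 0, 0, 0.2],
  [0, 0, 0, 0, 0, 0, 0.3],
  [0, 0, 0, 0, 0, 0, 0.5],
  [0, 0, 0, 0, 0, 0, 0.5],
  [0, 0, 0, 0, 0, 0, 0.5],
  [0, 0, -0.005, 0, 0, 0, 0.5],
  [0, 0, -0.015, 0, 0, 0, 0.5],
  [0, 0, -0.03, 0, 0, 0, 0.5],
  [0, 0, -0.03, 0, 0, 0, 0.5],
])

```text
t: 14.03
tcp_pos: [0.4961, 0.1636, 0.2202]
eef_rot: [-179.9, -0.0, 109.5]
force: [0.8, -0.7, 0.7]
opening: 0.504
```

>>> drive_tool([
  [-0.01, 0, -0.005, 0, 0, 0, 0.5],
  [-0.02, 0, 0, 0, 0, 0, 0.5],
  [-0.02, 0, 0, 0, 0, 0, 0.5],
  [-0.02, 0, 0, 0, 0, 0, 0.5],
  [-0.01, 0, 0, 0, 0, 0, 0.5],
  [-0.005, 0, 0, 0, 0, 0, 0.5],
  [0, 0, 0, 0, 0, 0, 0.5],
  [0, 0, 0, 0, 0, 0, 0.5],
  [0, 0, 0, 0, 0, 0, 0.5],
  [0, 0, 0, 0, 0, 0, 0.5],
])

```text
t: 14.87
tcp_pos: [0.5251, 0.0845, 0.2246]
eef_rot: [-180.0, -0.0, 109.6]
force: [0.0, -0.5, 0.3]
opening: 0.495
```

```bash
python3 - <<'E'
from h import *
import pickle
st();s=snap('wrist','w6');pickle.dump(s,open('w6.pkl','wb'))
snap('top','t6');s2=snap('side','s6')
a=s['img'][60:230,180:380,::-1]; cv2.imwrite('pics/c9.png',cv2.resize(cv2.convertScaleAbs(a,alpha=2),None,fx=3.5,fy=3.5,interpolation=cv2.INTER_CUBIC))
E
```

```text
t 14.8667 tcp [0.5251 0.0845 0.2246] rot [-1.7999e+02 -1.0000e-02  1.0958e+02] F [ 0.02 -0.46  0.26] M [-0.01  0.01 -0.01] op 0.495
```

View pics/c9.png

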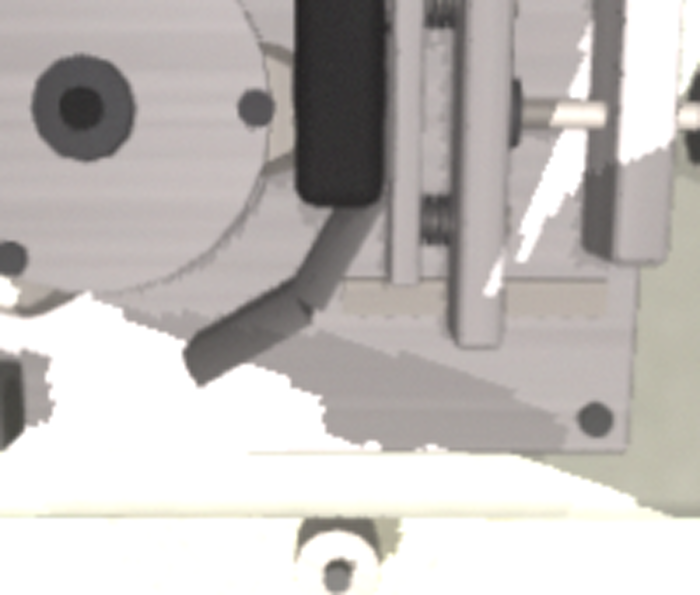

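View pics/s6.png

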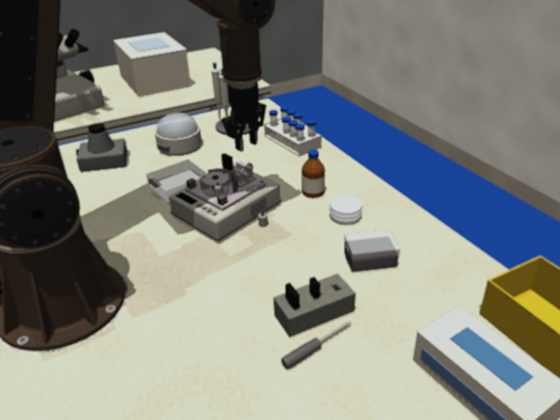

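View pics/t6.png

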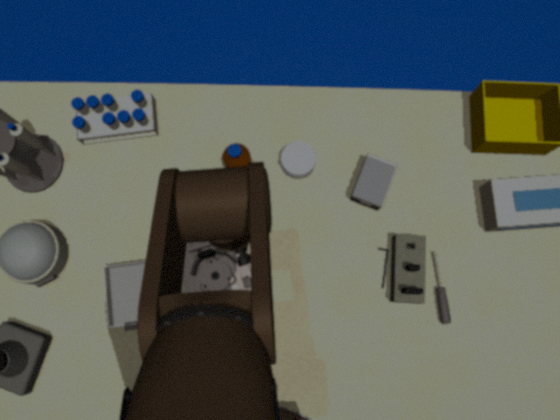

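The side and top views show the gauge standing in the gap at about (228,163) in the side view, with two gauges left in the rack. In the wrist crop the grip stands upright between roller and track. Checking its y position and tilt.

```bash
python3 - <<'E'
from h import *
im=cv2.imread('pics/w6.png')
a=im[20:140,200:330]; cv2.imwrite('pics/c10.png',cv2.resize(cv2.convertScaleAbs(a,alpha=2.6),None,fx=5,fy=5,interpolation=cv2.INTER_CUBIC))
E
```

```text
(no output)
```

View pics/c10.png

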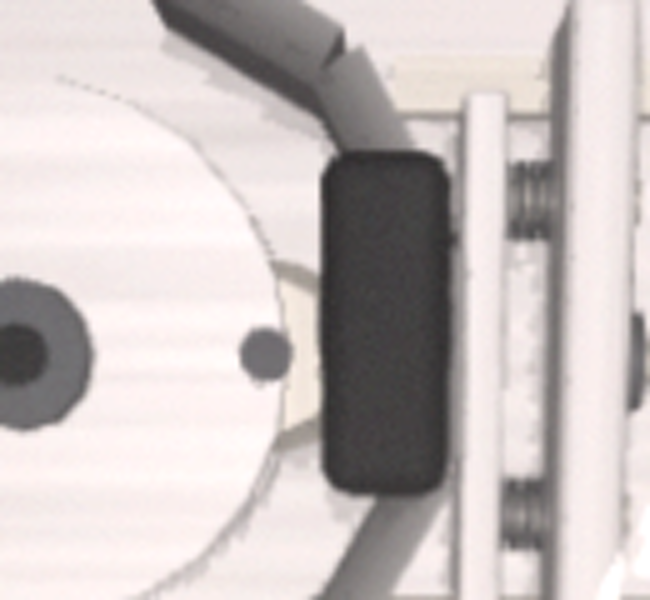

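```bash
python3 - <<'E'
from h import *
import pickle; s=pickle.load(open('w6.pkl','rb'))
k=lambda c,z:onz(s,200+(c[0]-2)/5,20+(c[1]-2)/5,z)
y=np.radians(19.6);X=np.array([np.cos(y),np.sin(y),0]);Y=np.array([-np.sin(y),np.cos(y),0])
pin=k((266,355),.127);hub=k((16,353),.13)
g=np.mean([k(c,.175) for c in((322,152),(448,152),(446,494),(324,494))],0)
e=k((322,152),.175)-k((324,494),.175); print('len',np.linalg.norm(e))
for n,p in(('pin',pin),('hub',hub)): print(n,((g-p)@X*1e3).round(1),((g-p)@Y*1e3).round(1))
# roller top-face y extent through visible parts of rim chord
a,b=k((280,265),.117),k((280,447),.117); print('mid chord->grip',((g-(a+b)/2)@Y*1e3).round(1))
print(g)
E
```

```text
len 0.034919947324957776
pin 15.8 1.3
hub 48.6 0.9
mid chord->grip 1.2
[0.4983125  0.16321863 0.175     ]
```

```bash
python3 - <<'E'
from h import *
st(); print(order.job_done())
E
```

```text
t 15.0167 tcp [0.5252 0.0843 0.2246] rot [-180.     -0.    109.58] F [ 0.26 -0.47 -0.47] M [-0.01 -0.03  0.04] op 0.502
the job is handed in; nothing more can be done
None
```

The middle gauge (6 mm) is the one that drags. I left it standing in the gap, pushed home and released, and handed the job in at about 15 s of the 72 s allowed.

- **Choice of gauge:** The wrist picture put the gap at about 4 mm, so I tried the middle gauge first. It slid down with about 3.5 to 4.4 N of drag and almost no sideways force, which means it was gripped by roller and track together. I did not try the other two; they never left their rack slots.
- **Pushed home:** On the last push the force rose to 11.4 N at a tool height of 0.1396 m. I expected the floor at 0.1398 m, so the tip is on it. The highest force I read was well below the forcing limit.
- **Last picture checks:** The gauge stands upright, about 18.8 mm along the pump's x (19 mm expected) and about 1.2 mm to one side of the roller's middle (7 mm allowed). The gripper is open and clear of everything.
- **Not certain:**
  - I could not measure the gauge's force on the roller after letting go; the drag is the only evidence for it.
  - A 4 mm gap is the borderline where the thin gauge might also drag, but either gauge would be accepted then.
  - My first pump position from the top camera was about 7 mm off from the wrist view, probably because I had included its side walls, so I used the wrist view. The wrist camera itself was about 1 mm off, which I corrected against the held gauge.

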